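Lock the lathe spindle and hold the chuck guard up for a chuck change

ROBOT

A 6-joint arm with a two-finger parallel gripper is mounted at the origin on the work surface. World frame = base frame: x ahead of the robot, y to its left, z up, the work surface at z = 0. Lengths are in m, angles in degrees, forces in N, time in s.
With the tool pointing down it reaches from about 0.4 to 0.825 m from the base axis. Payload 7 kg.
Tool frame: the origin (TCP) lies at the very end of the fingers, on their centre line; the grasp point (between the pads) lies 19 mm behind it (ctrl.grip_point_offset is the distance from the TCP to the grasp point, in m); x points along the fingers, z is the direction in which the jaws open and shut, and the axes are right-handed (so a half turn about x gives the same grasp; the last joint's range is limited). The gripper opens to 88 mm and grips with 3 to 60 N. Pads are 19 mm wide; open, the fingers measure 130 mm over their backs; the gripper's body (78 mm by 193 mm) begins 47 mm behind the grasp point.
Start: joints at [16.507, 20.546, 0.682, 0, -70.136, -16.507], TCP at [0.675, -0, 0.227] pointing down, gripper open.
Joint ranges: [-176.03, 176.03], [-82.01, 121.73], [-58.28, 71.71], [-173.87, 95.51], [-174.79, -0.11], [-173.66, 173.66]. Speed limits (degrees/s): [136.94, 136.94, 172.46, 180, 180, 180].

INTERFACE

Orientations are given as [roll, pitch, yaw] about the fixed x, y, z axes, in that order (R = Rz(yaw) Ry(pitch) Rx(roll)).
In Python, from plant import get_obs, snapshot, calibration, close_job, ctrl gives the robot as it stands.
- The arm moves only by the tool move_arm, never from a script. Its argument "commands" is a list that holds one entry, the list of rows, each a list of 4 numbers: the shift along the tool's x, y, z in cm, then the turn about the tool's x in rad. In form: [[[dx, dy, dz, spin], ...]]. A call has 1 to 8 rows; each row shifts and turns the commanded pose from where the row before left it, along the tool's axes as they then stand; what a row does not reach is not made up. A row lasts 1/10 s, in which the tool goes at most 50 mm and 8.59 degrees, less where a joint would pass 70% of its speed; a pose out of reach is approached as far as the arm can. A call with a gripper value outside its range is refused whole. "jaw" is the finger opening in cm, from 0 to 8.76, set as the call begins (left out, the last holds). The fingers move at their own pace and stop on an object; the grip force is fixed at half the most. Time passes only in rows, so rows that do not move let the fingers close. It gives the time, the measured TCP pose, the force and the opening at its end, in the units of the state.
- get_obs(): the state, without advancing time (a new reading comes with each control period).
- snapshot(name): name is "scene" or "side" or "wrist"; returns (picture, depth): 400x640x3 uint8, red, green, blue; 400x640 float32, m along the optical axis (not along the pixel's ray), 0 where there is no reading.
- calibration(name): a dict with "mtx" (3x3 intrinsics, pixels), "T" (4x4, takes a point from camera to world coordinates); the wrist camera has in their place "tool_from_camera" (4x4, takes a point from camera to tool coordinates, whose origin is the TCP and whose axes are the tool frame's). Camera axes: x right, y up, looking along -z (the intrinsics and any distortion apply to the point x, -y, -z); pixel columns grow to the right and rows downward; lengths in m; the calibration is good to about 2 mm. A picture is of the moment at which its call begins: read the wrist's pose just before it. calibration takes no time and is no camera call.
- close_job(): hands the job in, once; it reports no verdict.
The state is a dict: "clock": time; "joint_pos": joint angles; "qvel": joint speeds; "tau": joint torques, N m; "tool_pos": TCP position; "orientation": TCP orientation; "force": force on the tool from outside, world axes, zero at the start; "moment": the same for the moment, N m; "opening": finger opening in m.
Only numpy, scipy, OpenCV 4.12 (cv2) and the standard library are available. Lean on these libraries where they do the work, as an engineer would, in place of code of your own. Each camera call takes 0.05 s, during which the arm holds its last target. There are 200 camera calls.

TASK

I am about to unscrew the chuck of this small wood lathe. Take the index pin from the wooden block and push it fully home in the hole on top of the headstock, let go of it, and only then raise the chuck guard by its handle and hold it open at 60 degrees from shut: it falls shut if released, so finish while holding it there, steady, by the handle. Leave the other tools and parts where they lie.

Things in the scene. Friction and masses are not known exactly. Their poses are not given: they have to be found in the camera images.
- lathe: Grey mini wood lathe, 640 mm long, fixed. Origin on the bench under the spindle axis, 80 mm short of the headstock. Own y runs along the spindle to the headstock (own y 80 to 240 mm, 130 mm wide, flat top 195 mm high), own x away from the operator, z up. Chuck 76 mm across at own y 10 to 65, spindle 140 mm high, bed top 65 mm. Tailstock at own y -335 to -190, up to 195 mm high.
- lathe_hole (a point): Centre of the mouth of the index hole, level with the headstock's flat top: vertical round hole, 12 mm diameter with a 2 mm chamfer, 52 mm deep, steel bush around it. Lies at own x 0, y 165 mm of the lathe. Nothing stands within 50 mm of it.
- pin: Steel index pin, about 0.09 kg, upright: round shank 10 mm diameter, 45 mm long, chamfered end; above it a plain cylindrical knurled head 24 mm diameter, 36 mm tall, forming a shoulder. Origin: centre of the lower end; own z up to the head. At the start 35 mm deep in one of the block's holes, shoulder 10 mm above the block. Fully home, its shoulder rests on the headstock's top.
- guard (a joint): Opening angle of the chuck guard in rad: 0 shut (as at the start), grows as its front is raised; stop at 1.4. The guard weighs about 0.35 kg and falls shut from any angle when let go. 60 degrees is 1.047.
- guard_handle (a point): Middle of the guard's handle: round black grip, 22 mm diameter, 76 mm long, level, parallel to the lathe's y axis, on the free end of the guard's front bar, beside the clear hood on the side away from the headstock. Clear space round it. Shut, it is 150 mm above the bench.
- guard_hinge (a point): Point on the guard's hinge axis (parallel to the lathe's y axis, 207 mm above the bench) level with the middle of the handle along that axis; shut, the handle's middle lies 160 mm from it towards the operator (lathe's -x) and 57 mm below.
- block: Wooden accessory block 60 x 200 x 55 mm, fixed; origin under its centre, long side along own y. Three upright holes 35 mm deep, 11.5 mm diameter at own y -65, 0, 65 mm hold the pin and two centres, in any order.
- drive_centre: Steel spur drive centre standing in the block, tapered shank, 22 mm head, 85 mm long, top about 105 mm above the bench. Origin: lower end. To be left there.
- live_centre: Steel live centre standing in the block, tapered shank, 30 mm body, pointed cone, 101 mm long, top about 121 mm above the bench. Origin: lower end. To be left there.
- tool_rest: Steel tool rest lying on the bench, T shape, bar 150 mm long along own y. Origin under the bar's middle. To be left.
- gouge: Carving gouge, wooden handle, 285 mm long, lying on the bench. To be left.
- mallet: Rubber mallet with wooden handle, lying on the bench. To be left.
- bowl: Turned wooden bowl, 150 mm across, 55 mm high. To be left.
- wax_tin: Small wax jar, 56 mm across, 50 mm high. To be left.
Mind the look-alikes: they are no part of the job. What is shaped like the pin but yellow is not meant.

How it is judged (in metres and radians):
On the way:
1. the pin stands fully home in the headstock's hole, let go of, with the guard still shut (z of pin in the frame of lathe_hole below -0.041 m and horizontal distance between pin and lathe_hole below 0.006 m and angle between pin's own z axis and vertical below 0.1 rad and contact force between the fingers and pin below 0.1 N and value of joint guard below 0.1 rad), for 0.2 s.
At the end, for the whole second after the job is handed in: The pin stands home in the headstock's hole (shoulder within 4 mm of the top, upright), and the fingers hold the guard by its handle (grasp within 65 mm of the middle of the handle), at rest, 60 degrees open to within 5 degrees (value of joint guard between 0.96 and 1.134 rad and velocity of joint guard between -0.05 and 0.05 rad/s and contact force between the fingers and guard above 0.5 N and distance between the grasp point and guard_handle below 0.065 m and z of pin in the frame of lathe_hole below -0.041 m and horizontal distance between pin and lathe_hole below 0.006 m and angle between pin's own z axis and vertical below 0.1 rad); the arm keeps its last pose, push and grip.
It fails at once if the guard is raised before the pin is home (value of joint guard above 0.2 rad and (z of pin in the frame of lathe_hole above -0.041 m or horizontal distance between pin and lathe_hole above 0.006 m)).
It fails at once if another tool or part is moved from its place (by more than 30 mm) (distance of any of drive_centre, live_centre, tool_rest, gouge, mallet, bowl, wax_tin from where it was at the start of the episode above 0.03 m).
It also fails if it takes over 61 s, if anything falls off the work surface, if the arm or the gripper's body presses on something with over 40 N, if the wrist force passes 120 N, or if a joint passes its speed limit or range.

## Working session

There is one attempt and no reset: what is moved stays moved. The work goes in short steps, Python scripts to look and compute and a tool call to move; the robot and the scene stay as the last step left them, time stands still between calls to the robot, and variables do not carry over. Pictures are saved under pics/ and viewed, about 8 in all and at most 12, crops included, and the job is handed in when it is done.

Besides the shell and the picture viewer there is one more tool, called after ">>>" by a JSON object that holds its "op" and its "data". move_arm: Moves the arm, as the interface text tells. Its arguments: {"type":"object","properties":{"commands":{"type":"array"},"jaw":{"type":"number"}},"required":["commands"]}

```bash
mkdir -p pics
cat > h.py <<'E'
import numpy as np, cv2
from scipy.spatial.transform import Rotation as Rn
from plant import get_obs, snapshot, calibration, close_job, ctrl
def toolT():
    o=get_obs();T=np.eye(4);T[:3,:3]=Rn.from_euler('xyz',o['orientation'],degrees=True).as_matrix();T[:3,3]=o['tool_pos'];return T
def grab(n,tag):
    W=toolT() if n=='wrist' else None
    im,d=snapshot(n);c=calibration(n);T=W@c['tool_from_camera'] if n=='wrist' else c['T']
    cv2.imwrite(f'pics/{tag}.png',im[:,:,::-1]);np.savez(f'pics/{tag}.npz',im=im,d=d,K=c['mtx'],T=T,dist=np.array(c.get('dist',[0.]*5)))
def load(tag): return np.load(f'pics/{tag}.npz')
def rays(z,px):
    p=cv2.undistortPoints(np.float64(px).reshape(-1,1,2),z['K'],z['dist'] if len(z['dist'])>=4 else None).reshape(-1,2)
    r=np.c_[p[:,0],-p[:,1],-np.ones(len(p))]
    return z['T'][:3,3],r@z['T'][:3,:3].T
def onplane(z,px,h):
    o,r=rays(z,px);return o+r*((h-o[2])/r[:,2:3])
def cloud(z):
    v,u=np.mgrid[:400,:640];o,r=rays(z,np.stack([u,v],-1).reshape(-1,2))
    return (o+r*z['d'].reshape(-1,1)).reshape(400,640,3)
E
python3 - <<'E'
from h import *
print({k:np.round(v,4) for k,v in calibration('scene').items() if k not in()});print(calibration('wrist'));print(get_obs(),ctrl.grip_point_offset)
for n in('scene','side','wrist'): grab(n,n+'0')
a=cv2.imread('pics/scene0.png');b=cv2.imread('pics/side0.png')
cv2.imwrite('pics/both.png',np.vstack([a,b])[:, :])
E
```

```text
{'mtx': array([[424.7995,   0.    , 320.7566],
       [  0.    , 424.7995, 195.2891],
       [  0.    ,   0.    ,   1.    ]]), 'T': array([[ 0.2751, -0.5191,  0.8092,  1.7247],
       [ 0.9614,  0.1537, -0.2283, -0.332 ],
       [-0.0059,  0.8408,  0.5413,  0.9318],
       [ 0.    ,  0.    ,  0.    ,  1.    ]])}
{'mtx': array([[277.42549345,   0.        , 320.57711708],
       [  0.        , 277.42549345, 200.15203687],
       [  0.        ,   0.        ,   1.        ]]), 'tool_from_camera': array([[-1.30347839e-03,  2.46588809e-01, -9.69119322e-01,
        -1.57608715e-01],
       [-3.22671046e-05,  9.69120134e-01,  2.46589059e-01,
         6.71290336e-02],
       [ 9.99999150e-01,  3.52694184e-04, -1.25527045e-03,
         4.06576144e-04],
       [ 0.00000000e+00,  0.00000000e+00,  0.00000000e+00,
         1.00000000e+00]])}
{'clock': 0.0, 'joint_pos': array([ 1.65064269e+01,  2.05894838e+01,  6.33499806e-01, -2.15059241e-02,
       -7.01356155e+01, -1.65081211e+01]), 'qvel': array([ 0.07989274, -0.03162945, -0.01180489,  0.09858564, -0.11146596,
        0.02406818]), 'tau': array([-8.00930356e-04, -5.82726967e+01,  2.93058443e+01,  6.99745238e+00,
        6.93249181e-03, -2.06530804e-04]), 'tool_pos': array([ 6.74503827e-01, -2.56082827e-05,  2.25638274e-01]), 'orientation': array([   4.06345796,   89.90619522, -175.94556001]), 'force': array([0.74479806, 0.44308661, 0.44269461]), 'moment': array([ 0.01379592,  0.02684195, -0.00627693]), 'opening': 0.08785331133187745} 0.0188
```

View pics/scene0.png

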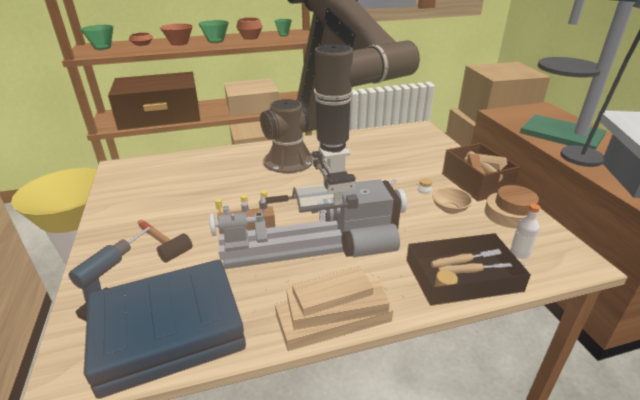

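View pics/side0.png

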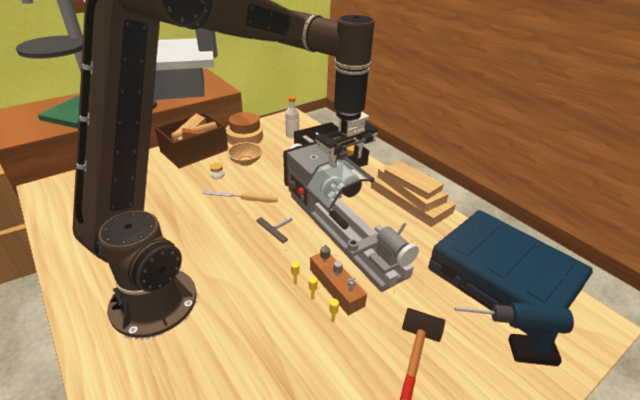

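The scene view shows the lathe between (215,240) and (400,200), with the headstock on the right at (365,205) and the hood at (315,198). In the side view the block is at (338,280), with three yellow look-alikes at (295,270), (313,287) and (334,307). The block's own parts are at about (325,253), (338,267) and (351,285). Next I'll look at a crop.

Run:
```python
from h import *
b=cv2.imread('pics/side0.png');a=cv2.imread('pics/scene0.png')
c=cv2.resize(b[230:330,270:390],None,fx=4.5,fy=4.5,interpolation=cv2.INTER_CUBIC)
cv2.imwrite('pics/c1.png',c)
z=load('side0');P=cloud(z);H=P[...,2]
for p in [(295,267),(313,283),(334,303),(325,253),(338,267),(351,285),(318,260),(360,303),(305,157),(370,245),(340,175)]: print(p,P[p[1],p[0]].round(3))
# wood-block top: brownish colour at z .045-.06
hsv=cv2.cvtColor(z['im'],cv2.COLOR_RGB2HSV)
m=(abs(H-.055)<.006)&(P[...,0]>.2)&(P[...,0]<.8)&(P[...,1]>-.5)&(P[...,1]<.1)
m=m&(hsv[...,0]<12)&(hsv[...,1]>110)
q=P[m][:,:2].astype(np.float32);print(len(q),cv2.minAreaRect(q))
# headstock flat top
for n in('side0','scene0'):
    P=cloud(load(n));m=(abs(P[...,2]-.195)<.005)&(P[...,0]>.4)&(P[...,0]<1)&(abs(P[...,1])<.35)
    k,l,s,ce=cv2.connectedComponentsWithStats(m.astype(np.uint8))
    for i in range(1,k):
        if s[i,4]>60: print(n,s[i],cv2.minAreaRect(P[l==i][:,:2].astype(np.float32)))
```

```text
(295, 267) [ 0.357 -0.182  0.08 ]
(313, 283) [ 0.365 -0.258  0.079]
(334, 303) [ 0.368 -0.346  0.083]
(325, 253) [ 0.448 -0.201  0.1  ]
(338, 267) [ 0.447 -0.263  0.096]
(351, 285) [ 0.443 -0.326  0.084]
(318, 260) [ 0.443 -0.176  0.053]
(360, 303) [ 0.456 -0.355  0.028]
(305, 157) [0.614 0.14  0.193]
(370, 245) [ 0.59  -0.239  0.084]
(340, 175) [ 0.618 -0.046  0.219]
13 ((0.5297667980194092, -0.3809521198272705), (0.19851526618003845, 0.36484307050704956), 50.43997573852539)
side0 [287 144  54  53 829] ((0.6246535181999207, 0.05392614006996155), (0.32351478934288025, 0.12015911936759949), 85.08330535888672)
scene0 [342 179  51  26 763] ((0.6390013098716736, 0.12380483746528625), (0.1524713635444641, 0.1382778137922287), 81.94477844238281)
```

View pics/c1.png

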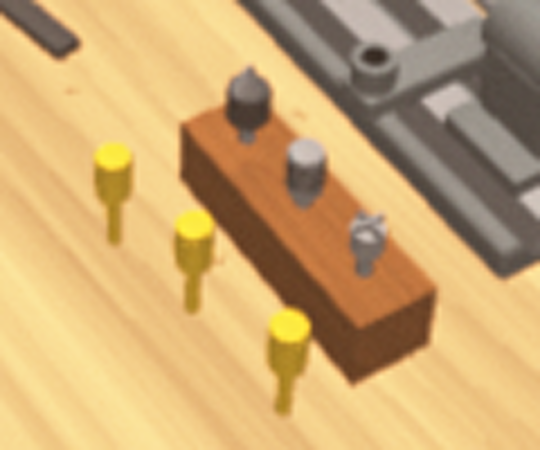

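View pics/wrist0.png

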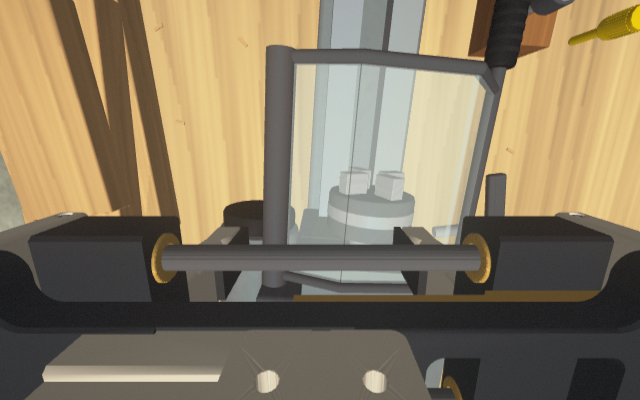

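The crop shows a pointed body at (248,100), which is the live centre. The plain flat-topped cylinder at (305,165) is the pin, and the spurred head at (368,240) is the drive centre. The yellow ones at (113,175), (193,245) and (288,345) are decoys. So the choice is the middle item in the block, side pixel (338,267). The wrist view shows the black guard grip at (505,30).

Run:
```python
from h import *
print(toolT().round(4))
P=cloud(load('side0'));
for c in [(.447,-.262)]:
    m=(np.hypot(P[...,0]-c[0],P[...,1]-c[1])<.03)&(P[...,2]>.096)&(P[...,2]<.115)
    print(m.sum(),P[m].mean(0),P[m].max(0),P[m].min(0))
z=load('wrist0');P=cloud(z)
for p in [(505,20),(505,40),(505,60),(280,150),(335,55)]: print(p,P[p[1],p[0]].round(4))
g=z['im'].max(2);m=(g<45)&(P[...,2]>.12)&(P[...,2]<.18)&(np.mgrid[:400,:640][0]<75)&(np.mgrid[:400,:640][1]>480)
print(m.sum(),P[m].mean(0),P[m].min(0),P[m].max(0))
# headstock top from scene: width profile
P=cloud(load('scene0'));m=(abs(P[...,2]-.195)<.004)&(P[...,0]>.5)&(P[...,0]<.8)&(P[...,1]>.05)&(P[...,1]<.3)
q=P[m][:,:2]
for y in np.arange(.05,.24,.015):
    s=q[abs(q[:,1]-y)<.006]
    if len(s)>3: print(round(y,3),s[:,0].min().round(4),s[:,0].max().round(4),len(s))
for x in np.arange(.57,.72,.015):
    s=q[abs(q[:,0]-x)<.006]
    if len(s)>3: print('x',round(x,3),s[:,1].min().round(4),s[:,1].max().round(4),len(s))
```

```text
[[-1.200e-03 -0.000e+00 -1.000e+00  6.747e-01]
 [-1.000e-04 -1.000e+00  0.000e+00  0.000e+00]
 [-1.000e+00  1.000e-04  1.200e-03  2.258e-01]
 [ 0.000e+00  0.000e+00  0.000e+00  1.000e+00]]
46 [ 0.45187454 -0.25640172  0.1002371 ] [ 0.46359558 -0.24451626  0.10410226] [ 0.43945106 -0.26720378  0.09629761]
(505, 20) [ 0.5406 -0.1438  0.1576]
(505, 40) [ 0.5405 -0.1299  0.1609]
(505, 60) [ 0.5371 -0.1171  0.1589]
(280, 150) [ 0.6982 -0.0553  0.2152]
(335, 55) [ 0.6661 -0.1061  0.219 ]
1700 [ 0.53922985 -0.13709905  0.15664066] [ 0.52353037 -0.16072698  0.14352791] [ 0.54733929 -0.11248722  0.16225433]
0.05 0.6218 0.7207 13
0.065 0.6149 0.7213 19
0.08 0.6153 0.7026 27
0.095 0.6135 0.7044 57
0.11 0.5765 0.7055 77
0.125 0.5754 0.7072 78
0.14 0.5724 0.7095 78
0.155 0.5763 0.7058 70
0.17 0.5757 0.7109 77
0.185 0.5815 0.7086 77
0.2 0.5814 0.6605 16
x 0.57 0.1195 0.1663 5
x 0.585 0.109 0.1986 46
x 0.6 0.1028 0.1947 46
x 0.615 0.059 0.1986 63
x 0.63 0.0509 0.1965 83
x 0.645 0.0512 0.2026 69
x 0.66 0.0898 0.1956 64
x 0.675 0.0856 0.1925 69
x 0.69 0.079 0.1927 66
x 0.705 0.0777 0.2086 60
x 0.72 0.0501 0.0677 9
```

>>> {"op": "move_arm", "data": {"commands": [[[-3, 0, 0, 0], [-3, 0, 0, 0], [0, 3, 3, 0], [0, 4, 3.5, 0], [0, 4, 3.5, 0], [0, 4, 3.5, 0], [0, 4, 3.5, 0], [0, 3, 2.5, 0]]], "jaw": 5}}

```text
clock: 0.95
tool_pos: [0.4861, -0.212, 0.2867]
orientation: [-163.6, 90.0, 16.4]
force: [1.1, 0.1, -0.9]
opening: 0.0504
```

>>> {"op": "move_arm", "data": {"commands": [[[0, 2, 2, 0], [0, 1.7, 0.8, 0], [2, 0, 0, 0], [0, 0, 0, 0], [0, 0, 0, 0], [0, 0, 0, 0]]]}}

```text
clock: 1.55
tool_pos: [0.4608, -0.2474, 0.2672]
orientation: [144.1, 90.0, -35.8]
force: [0.5, 0.1, 0.8]
opening: 0.0498
```

Run:
```python
from h import *
print(toolT().round(4));grab('wrist','w1');grab('side','s1')
```

```text
[[ 5.000e-04  6.000e-04 -1.000e+00  4.608e-01]
 [-4.000e-04 -1.000e+00 -6.000e-04 -2.474e-01]
 [-1.000e+00  4.000e-04 -5.000e-04  2.672e-01]
 [ 0.000e+00  0.000e+00  0.000e+00  1.000e+00]]
```

View pics/w1.png

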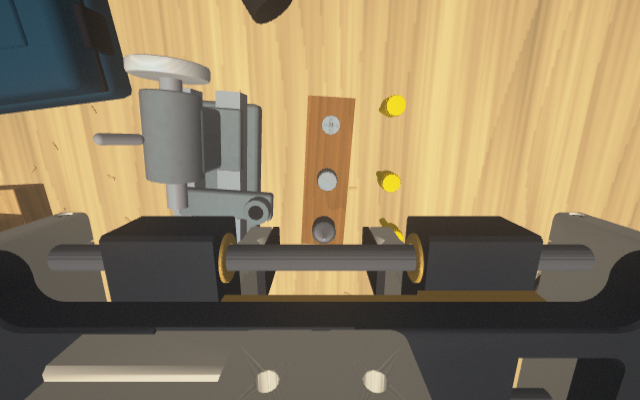

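The wrist view shows the block with the drive centre at (331,124), the pin at (327,180) and the live centre at (323,230). The yellow decoys are at (395,105), (391,182) and (397,235).

Run:
```python
from h import *
z=load('w1');P=cloud(z);im=z['im']
hsv=cv2.cvtColor(im,cv2.COLOR_RGB2HSV)
m=np.zeros((400,640),np.uint8);m[160:202,305:350]=((hsv[160:202,305:350,1]<60)&(abs(P[160:202,305:350,2]-.1)<.006))
ys,xs=np.nonzero(m);print(len(xs),(xs.min(),xs.max(),ys.min(),ys.max()))
cx,cy=(xs.min()+xs.max())/2,(ys.min()+ys.max())/2
print('pin top',onplane(z,[(cx,cy),(xs.mean(),ys.mean())],.101),np.median(P[m>0],0))
b=(hsv[...,0]<12)&(hsv[...,1]>100)&(abs(P[...,2]-.055)<.008)
b[:, :290]=0;b[:,365:]=0
q=P[b][:,:2].astype(np.float32);print(len(q),cv2.minAreaRect(q))
z=load('s1');P=cloud(z);m=(np.hypot(P[...,0]-.45,P[...,1]+.258)<.03)&(abs(P[...,2]-.101)<.004)
ys,xs=np.nonzero(m);print('side',len(xs),P[m].mean(0), (xs.min(),xs.max(),ys.min(),ys.max()),onplane(z,[(xs.mean(),ys.mean())],.101))
```

```text
309 (np.int64(317), np.int64(336), np.int64(171), np.int64(190))
pin top [[ 0.45305327 -0.2561755   0.101     ]
 [ 0.45275224 -0.25610384  0.101     ]] [ 0.45249204 -0.25562946  0.10031945]
0 ((0.0, 0.0), (0.0, 0.0), 0.0)
side 42 [ 0.45234311 -0.25657997  0.10019186] (np.int64(334), np.int64(342), np.int64(261), np.int64(267)) [[ 0.45180876 -0.25718055  0.101     ]]
```

>>> {"op": "move_arm", "data": {"commands": [[[0, 0.9, 0.8, 0], [3, 0, 0, 0], [3, 0, 0, 0], [3, 0, 0, 0], [3, 0, 0, 0], [2.5, 0, 0, 0], [1.5, 0, 0, 0], [0, 0, 0, 0]]]}}

```text
clock: 2.45
tool_pos: [0.4507, -0.2564, 0.1047]
orientation: [-12.1, 89.8, 167.9]
force: [-0.4, -0.0, -0.3]
opening: 0.0504
```

Run:
```python
from h import *
print(toolT().round(4));grab('wrist','w2')
z=load('w2');im=z['im'];P=cloud(z)
m=(abs(P[...,2]-.1)<.006)&(np.hypot(P[...,0]-.453,P[...,1]+.256)<.02)
print(m.sum(),P[m].mean(0))
```

```text
[[-4.000e-03 -1.000e-04 -1.000e+00  4.507e-01]
 [ 8.000e-04 -1.000e+00  1.000e-04 -2.564e-01]
 [-1.000e+00 -8.000e-04  4.000e-03  1.047e-01]
 [ 0.000e+00  0.000e+00  0.000e+00  1.000e+00]]
737 [ 0.45265223 -0.26021114  0.09963892]
```

>>> {"op": "move_arm", "data": {"commands": [[[1.5, 0, -0.2, 0], [1.2, 0, 0, 0], [0.7, 0, 0, 0], [0, 0, 0, 0], [0, 0, 0, 0]]]}}

```text
clock: 3.0
tool_pos: [0.4545, -0.2567, 0.073]
orientation: [136.5, 90.0, -43.5]
force: [-0.4, -0.4, -0.1]
opening: 0.0501
```

>>> {"op": "move_arm", "data": {"commands": [[[0, 0, 0, 0], [0, 0, 0, 0], [0, 0, 0, 0], [0, 0, 0, 0], [0, 0, 0, 0]]], "jaw": 1.5}}

```text
clock: 3.5
tool_pos: [0.4544, -0.2566, 0.0728]
orientation: [161.5, 90.0, -18.5]
force: [-0.2, 0.8, 0.3]
opening: 0.0231
```

>>> {"op": "move_arm", "data": {"commands": [[[-1, 0, 0, 0], [-2, 0, 0, 0], [-3, 0, 0, 0], [-3, 0, 0, 0], [-3, 0, 0, 0], [-3, 0, 0, 0], [-3, 0, 0, 0], [-3, 0, 0, 0]]]}}

```text
clock: 4.3
tool_pos: [0.4538, -0.2564, 0.2846]
orientation: [-175.2, 90.0, 4.8]
force: [-0.1, -0.2, -2.1]
opening: 0.0232
```

>>> {"op": "move_arm", "data": {"commands": [[[-4, 0, 0, 0], [0, -4, -1.8, 0], [0, -4, -1.8, 0], [0, -4, -1.8, 0], [0, -4, -1.8, 0], [0, -4, -1.8, 0], [0, -4, -1.8, 0], [0, -4, -1.8, 0]]]}}

```text
clock: 5.1
tool_pos: [0.5803, 0.0252, 0.3234]
orientation: [-154.2, 90.0, 25.8]
force: [0.3, -1.0, -0.2]
opening: 0.0237
```

>>> {"op": "move_arm", "data": {"commands": [[[0, -4, -1.8, 0], [0, -4, -1.8, 0], [0, -3, -1.4, 0], [0, -2.5, -1, 0], [0, 0, 0, 0], [0, 0, 0, 0], [0, 0, 0, 0]]]}}

```text
clock: 5.8
tool_pos: [0.6399, 0.1577, 0.323]
orientation: [124.0, 90.0, -56.0]
force: [0.5, 0.2, 0.1]
opening: 0.023
```

Run:
```python
from h import *
print(toolT().round(4));grab('wrist','w3');grab('scene','sc3')
```

```text
[[ 1.000e-04 -3.000e-04 -1.000e+00  6.399e-01]
 [-1.000e-04 -1.000e+00  3.000e-04  1.577e-01]
 [-1.000e+00  1.000e-04 -1.000e-04  3.230e-01]
 [ 0.000e+00  0.000e+00  0.000e+00  1.000e+00]]
```

View pics/w3.png

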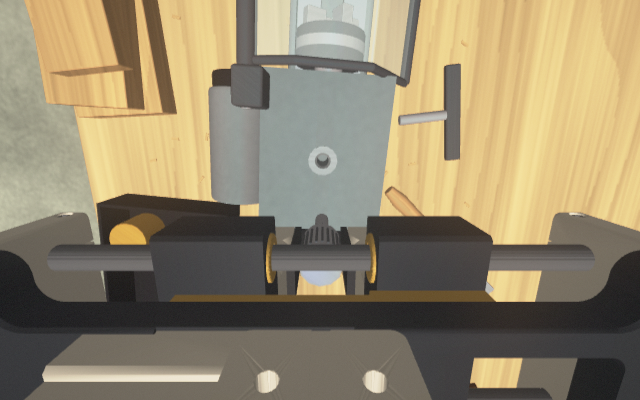

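The hole, with its steel bush, is at (322,160) on the headstock top. The held pin's shank tip is at about (321,218).

Run:
```python
from h import *
z=load('w3');im=z['im'];g=cv2.cvtColor(im,cv2.COLOR_RGB2GRAY);P=cloud(z)
print(g[140:182:2,304:342:2])
h=(g[150:172,312:332]<115).astype(np.uint8);M=cv2.moments(h,True);c=(312+M['m10']/M['m00'],150+M['m01']/M['m00'])
r=(g[138:184,300:346]>165).astype(np.uint8);co=max(cv2.findContours(r,cv2.RETR_EXTERNAL,cv2.CHAIN_APPROX_NONE)[0],key=cv2.contourArea);e=cv2.fitEllipse(co);c2=(300+e[0][0],138+e[0][1])
print(c,c2,e);print(onplane(z,[c,c2],.195),P[150,340],P[145,322])
cv2.imwrite('pics/c3.png',cv2.resize(im[205:265,285:355,::-1],None,fx=7,fy=7,interpolation=cv2.INTER_CUBIC))
```

```text
[[152 154 153 156 157 157 155 155 155 157 156 155 156 157 155 156 156 158
  157]
 [153 152 155 157 158 158 155 154 155 157 156 155 155 156 155 155 155 157
  158]
 [153 154 155 158 158 158 158 156 155 156 157 155 155 155 156 157 155 156
  156]
 [154 155 154 156 157 159 156 162 177 178 165 173 159 154 155 156 156 156
  159]
 [155 153 156 156 156 172 175 198 196 198 196 196 197 167 157 156 157 157
  158]
 [156 156 154 155 165 190 191 191 191 193 193 193 194 196 190 158 157 159
  158]
 [153 156 156 162 195 195 194 194 187 184 186 193 192 193 192 172 157 157
  160]
 [155 155 156 195 197 199 198 165 149 151 152 157 187 196 194 195 165 159
  159]
 [153 156 155 192 193 193 158 146 158 160 158 155 146 197 197 196 180 156
  156]
 [154 155 172 199 197 198 133 141 157 159 158 145 128 170 193 195 189 157
  156]
 [155 155 179 195 194 187 126  77 137 147 139  82 107 164 200 200 199 155
  154]
 [155 155 174 194 194 191 119  80  80  83  80  79 118 164 193 194 193 158
  155]
 [154 157 163 195 196 196 128 101  80  81  81  85 124 192 195 194 180 157
  156]
 [154 154 155 191 193 193 183 114 108  98 102 1
[... 225 characters left out ...]
 192 193 192 192 193 192 187 160 162 159 160
  158]
 [155 154 151 153 156 156 157 179 181 185 184 178 163 160 160 160 159 159
  158]
 [156 155 154 154 154 156 153 157 157 157 156 157 156 159 159 160 157 158
  159]
 [157 156 154 155 155 153 155 155 156 156 156 156 157 159 157 158 159 158
  158]
 [158 157 155 155 155 154 154 153 155 156 156 155 155 156 156 156 159 157
  159]]
(322.2987012987013, 162.6883116883117) (322.3764171600342, 160.34840965270996) ((22.37641716003418, 22.34840965270996), (28.52794647216797, 28.842954635620117), 23.064748764038086)
[[0.6373609  0.12354883 0.195     ]
 [0.63728403 0.12115634 0.195     ]] [0.61947254 0.11062373 0.19609673] [0.63768668 0.10568011 0.19546641]
```

View pics/c3.png

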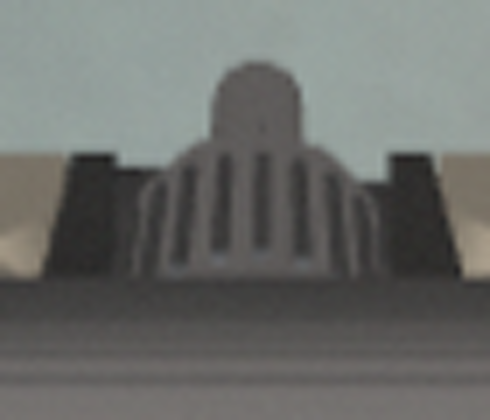

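Run:
```python
from h import *
z=load('w3')
p=onplane(z,[(321.4,213.6),(315.1,218),(327.8,218)],.271);print(p)
print('tip centre',p[0]+[0,.0047,0])
```

```text
[[0.63858525 0.1548763  0.271     ]
 [0.64357766 0.15851623 0.271     ]
 [0.6335106  0.15852394 0.271     ]]
tip centre [0.63858525 0.1595763  0.271     ]
```

>>> {"op": "move_arm", "data": {"commands": [[[0, 1.9, 0.1, 0], [0, 1.9, 0, 0], [2, 0, 0, 0], [2, 0, 0, 0], [2, 0, 0, 0], [0.5, 0, 0, 0], [0, 0, 0, 0], [0, 0, 0, 0]]]}}

```text
clock: 6.7
tool_pos: [0.6398, 0.1199, 0.2589]
orientation: [-172.3, 89.9, 7.7]
force: [0.5, 0.7, -0.4]
opening: 0.0232
```

Run:
```python
from h import *
print(toolT().round(4));grab('wrist','w4');im=load('w4')['im']
cv2.imwrite('pics/c4.png',cv2.resize(im[180:270,270:375,::-1],None,fx=6,fy=6,interpolation=cv2.INTER_CUBIC))
```

```text
[[ 1.600e-03 -4.000e-04 -1.000e+00  6.398e-01]
 [ 2.000e-04 -1.000e+00  4.000e-04  1.199e-01]
 [-1.000e+00 -2.000e-04 -1.600e-03  2.589e-01]
 [ 0.000e+00  0.000e+00  0.000e+00  1.000e+00]]
```

View pics/c4.png

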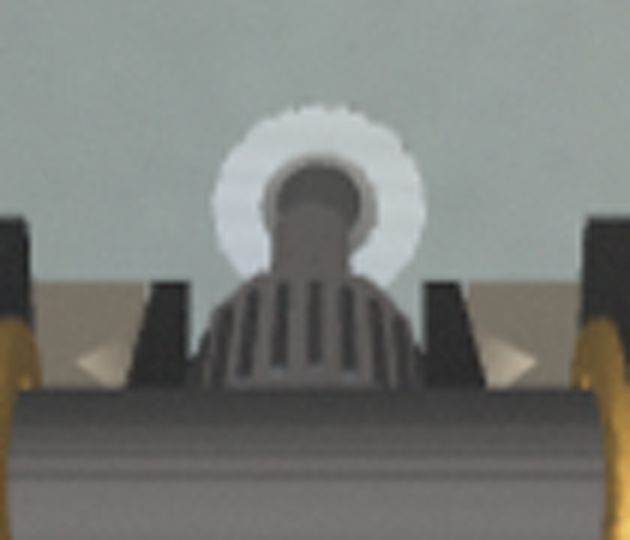

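Run:
```python
from h import *
z=load('w4')
print(onplane(z,[(322.9,214.4)],.195), onplane(z,[(321.6,213.8)],.207)+[0,.0047,0])
print(cv2.cvtColor(z['im'],cv2.COLOR_RGB2GRAY)[204:226,318:326])
```

```text
[[0.63728916 0.12140318 0.195     ]] [[0.63841583 0.1218866  0.207     ]]
[[193 193 193 190 189 189 188 189]
 [193 187 181 174 171 171 170 173]
 [174 162 149 138 137 137 141 142]
 [146 135 129 105 102 103 115 116]
 [129 104  81  79  79  79  78  79]
 [ 91  78  79  80  79  80  79  77]
 [ 78  79  77  81  79  79  79  79]
 [ 77  78  80  80  78  80  79  77]
 [ 77  78  79  79  79  80  78  79]
 [ 77  81  84  83  84  82  78  78]
 [ 83  86  91  93  92  89  85  82]
 [ 90  91  91  91  91  93  92  92]
 [ 91  92  92  91  92  93  91  90]
 [ 91  91  91  92  91  92  91  90]
 [ 91  93  92  90  91  92  91  91]
 [ 92  93  90  91  92  91  88  91]
 [ 91  91  91  91  91  92  91  92]
 [ 90  91  93  93  92  91  92  92]
 [ 88  93  91  93  88  92  92  91]
 [ 92  92  91  91  86  90  92  91]
 [ 93  93  93  91  91  91  92  92]
 [ 94  92  92  92  91  89  91  92]]
```

>>> {"op": "move_arm", "data": {"commands": [[[0, 0.03, 0.12, 0], [0, 0, 0, 0], [0.6, 0, 0, 0], [0.6, 0, 0, 0], [0.6, 0, 0, 0], [0.6, 0, 0, 0], [0, 0, 0, 0]]]}}

```text
clock: 7.45
tool_pos: [0.6377, 0.1201, 0.2322]
orientation: [22.9, 89.9, -157.1]
force: [-0.0, 0.6, -0.7]
opening: 0.0234
```

>>> {"op": "move_arm", "data": {"commands": [[[0.6, 0, 0, 0], [0.6, 0, 0, 0], [0.6, 0, 0, 0], [0.5, 0, 0, 0], [0.4, 0, 0, 0], [0.2, 0, 0, 0], [0, 0, 0, 0]]]}}

```text
clock: 8.15
tool_pos: [0.638, 0.1201, 0.2042]
orientation: [24.3, 90.0, -155.7]
force: [-1.4, -0.1, -1.1]
opening: 0.0236
```

>>> {"op": "move_arm", "data": {"commands": [[[0.1, 0, 0, 0], [0.1, 0, 0, 0], [0.1, 0, 0, 0], [0, 0, 0, 0]]]}}

```text
clock: 8.55
tool_pos: [0.6383, 0.1202, 0.2028]
orientation: [-169.0, 89.9, 11.0]
force: [-2.8, 0.4, 5.1]
opening: 0.0231
```

>>> {"op": "move_arm", "data": {"commands": [[[0.1, 0, 0, 0], [0, 0, 0, 0]]]}}

```text
clock: 8.75
tool_pos: [0.6383, 0.1202, 0.2028]
orientation: [-172.1, 89.9, 7.9]
force: [-4.3, 0.5, 10.2]
opening: 0.0234
```

>>> {"op": "move_arm", "data": {"commands": [[[0, 0, 0, 0], [0, 0, 0, 0], [0, 0, 0, 0], [0, 0, 0, 0], [0, 0, 0, 0]]], "jaw": 5}}

```text
clock: 9.25
tool_pos: [0.6381, 0.1201, 0.2003]
orientation: [24.9, 90.0, -155.1]
force: [-0.1, -0.2, -1.0]
opening: 0.0497
```

>>> {"op": "move_arm", "data": {"commands": [[[-2, 0, 0, 0], [-3, 0, 0, 0], [-3, 0, 0, 0], [-3, 0, 0, 0], [0, -2, 0, 0], [0, -2, 0, 0], [0, 0, 0, 0]]]}}

```text
clock: 9.95
tool_pos: [0.6376, 0.1627, 0.309]
orientation: [5.8, 89.9, -174.1]
force: [-1.1, -0.1, -0.6]
opening: 0.0499
```

Run:
```python
from h import *
print(toolT().round(4));grab('wrist','w5');grab('side','s5');grab('scene','sc5')
for n in('w5','s5','sc5'):
    P=cloud(load(n));m=(np.hypot(P[...,0]-.637,P[...,1]-.121)<.02)&(P[...,2]>.2)&(P[...,2]<.26)
    t=(m)&(P[...,2]>np.percentile(P[m][:,2],70)) if m.sum() else m
    print(n,m.sum(),P[m].max(0),np.median(P[t],0))
```

```text
[[-1.800e-03  1.700e-03 -1.000e+00  6.376e-01]
 [-2.000e-04 -1.000e+00 -1.700e-03  1.627e-01]
 [-1.000e+00  2.000e-04  1.800e-03  3.090e-01]
 [ 0.000e+00  0.000e+00  0.000e+00  1.000e+00]]
w5 659 [0.64997314 0.13367007 0.2323095 ] [0.63645563 0.12210824 0.23111724]
s5 72 [0.65003345 0.13135093 0.2318514 ] [0.63670021 0.11860848 0.22980117]
sc5 79 [0.65261609 0.13277308 0.23228139] [0.64224255 0.11977342 0.22907735]
```

>>> {"op": "move_arm", "data": {"commands": [[[0, 3, 1.4, 0], [0, 4, 1.5, 0], [0, 4, 1.5, 0], [0, 4, 1.5, 0], [0, 4, 1.5, 0], [0, 4, 1.5, 0], [0, 2, 0.9, 0], [0, 0, 0, 0]]]}}

```text
clock: 10.9
tool_pos: [0.5386, -0.0925, 0.3106]
orientation: [41.0, 90.0, -139.2]
force: [0.5, 0.1, 0.2]
opening: 0.0503
```

Run:
```python
from h import *
print(toolT().round(4));grab('wrist','w6')
```

```text
[[-3.000e-04 -3.200e-03 -1.000e+00  5.386e-01]
 [-2.000e-04 -1.000e+00  3.200e-03 -9.250e-02]
 [-1.000e+00  2.000e-04  3.000e-04  3.106e-01]
 [ 0.000e+00  0.000e+00  0.000e+00  1.000e+00]]
```

View pics/w6.png

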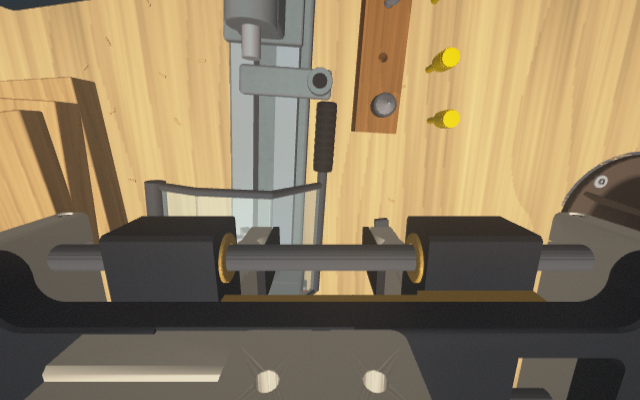

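The black grip runs from (326,103) to (323,171). The banjo post at (320,80) lies beyond its far end.

Run:
```python
from h import *
z=load('w6');P=cloud(z);g=z['im'].max(2)
m=np.zeros((400,640),np.uint8);m[95:180,305:345]=g[95:180,305:345]<75
k,l,s,c=cv2.connectedComponentsWithStats(m);i=1+s[1:,4].argmax();m=l==i;print(s[i])
print(np.percentile(P[m],[2,50,98],axis=0).round(4))
ys,xs=np.nonzero(m)
e=[(xs[ys==r].mean(),r) for r in (ys.min()+6,ys.max()-6)]
q=onplane(z,e,.155);print(q,onplane(z,[(xs[ys<ys.min()+9].mean(),ys.min()),(xs[ys>ys.max()-9].mean(),ys.max())],.150))
for p in [(320,80),(265,80),(265,20),(384,103),(310,210)]: print(p,P[p[1],p[0]].round(3))
d=q[0]-q[1];print('yaw of -y axis',np.degrees(np.arctan2(d[0],-d[1])))
```

```text
[ 314  102   23   71 1283]
[[ 0.5227 -0.1868  0.1536]
 [ 0.5328 -0.1529  0.1591]
 [ 0.5438 -0.1163  0.1615]]
[[ 0.53157718 -0.18209106  0.155     ]
 [ 0.53543488 -0.11976564  0.155     ]] [[ 0.53109584 -0.18864842  0.15      ]
 [ 0.53534883 -0.11220365  0.15      ]]
(320, 80) [ 0.538 -0.218  0.106]
(265, 80) [ 0.609 -0.222  0.083]
(265, 20) [ 0.592 -0.264  0.159]
(384, 103) [ 0.461 -0.191  0.114]
(310, 210) [ 0.55  -0.071  0.167]
yaw of -y axis -3.541865491021124
```

>>> {"op": "move_arm", "data": {"commands": [[[0, 3.3, 0.3, 0], [0, 3.4, 0.2, 0], [0, 0, 0, 0.055], [3, 0, 0, 0], [3, 0, 0, 0], [3, 0, 0, 0], [2, 0, 0, 0], [0, 0, 0, 0]]]}}

```text
clock: 11.75
tool_pos: [0.5334, -0.1561, 0.1972]
orientation: [-0.9, 89.6, 175.9]
force: [0.1, 0.4, 0.4]
opening: 0.0499
```

Run:
```python
from h import *
print(toolT().round(4));grab('wrist','w7')
z=load('w7');P=cloud(z);g=z['im'].max(2)
m=(g<75)&(np.hypot(P[...,0]-.533,P[...,1]+.151)<.045)&(P[...,2]<.164)&(P[...,2]>.15)
print(m.sum(),np.percentile(P[m],[2,50,98],axis=0).round(4))
for y in(-.18,-.17):
    s=P[m&(abs(P[...,1]-y)<.003)];print(y,len(s),s.min(0) if len(s) else 0,s.max(0) if len(s) else 0)
```

```text
[[-6.200e-03 -5.480e-02 -9.985e-01  5.334e-01]
 [ 4.000e-04 -9.985e-01  5.480e-02 -1.561e-01]
 [-1.000e+00 -1.000e-04  6.200e-03  1.972e-01]
 [ 0.000e+00  0.000e+00  0.000e+00  1.000e+00]]
1869 [[ 0.522  -0.1886  0.1526]
 [ 0.5326 -0.1648  0.159 ]
 [ 0.5428 -0.1169  0.1614]]
-0.18 216 [ 0.52107088 -0.18299508  0.15170709] [ 0.54144628 -0.17705575  0.16222147]
-0.17 209 [ 0.52161164 -0.1729825   0.15042711] [ 0.54222143 -0.16703572  0.16282696]
```

View pics/w7.png

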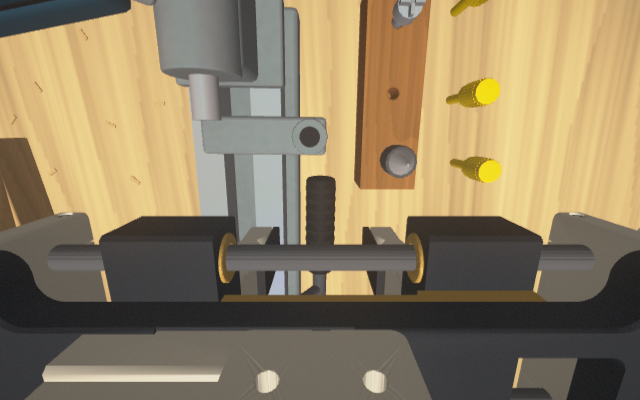

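The handle is centred between the fingers at (321,210). Next I go down and close.

>>> {"op": "move_arm", "data": {"commands": [[[2, 0.3, 0, 0], [2, 0, 0.1, 0], [1.6, 0, 0, 0], [1, 0, 0, 0], [0, 0, 0, 0], [0, 0, 0, 0]]]}}

```text
clock: 12.4
tool_pos: [0.5348, -0.1598, 0.1356]
orientation: [167.7, 89.9, -15.4]
force: [0.6, 0.8, -0.1]
opening: 0.0497
```

>>> {"op": "move_arm", "data": {"commands": [[[0, 0, 0, 0], [0, 0, 0, 0], [0, 0, 0, 0], [0, 0, 0, 0], [0, 0, 0, 0]]], "jaw": 1.5}}

```text
clock: 12.9
tool_pos: [0.5335, -0.1598, 0.1348]
orientation: [0.8, 90.0, 177.7]
force: [-2.1, 0.5, 4.5]
opening: 0.021
```

Run:
```python
from h import *
T=toolT();print(T.round(4),get_obs()['opening'])
a0=np.arctan2(-57,-160);r=np.hypot(160,57)
# angle from -x side: handle at (-r cos b, r sin b), b from -19.6deg
b0=np.arctan2(-57,160);last=np.array([-160,-57.])
for th in range(5,61,5):
    b=b0+np.radians(th);p=np.array([-r*np.cos(b),r*np.sin(b)]);d=(p-last)/10;last=p
    print(th,'tool x %.2f  tool z %.2f'%(-d[1],-d[0]))
```

```text
[[-6.000e-04 -5.520e-02 -9.985e-01  5.335e-01]
 [ 0.000e+00 -9.985e-01  5.520e-02 -1.598e-01]
 [-1.000e+00  0.000e+00  6.000e-04  1.348e-01]
 [ 0.000e+00  0.000e+00  0.000e+00  1.000e+00]] 0.0209780932277572
5 tool x -1.42  tool z 0.44
10 tool x -1.45  tool z 0.31
15 tool x -1.47  tool z 0.18
20 tool x -1.48  tool z 0.05
25 tool x -1.48  tool z -0.07
30 tool x -1.47  tool z -0.20
35 tool x -1.44  tool z -0.33
40 tool x -1.41  tool z -0.46
45 tool x -1.37  tool z -0.58
50 tool x -1.31  tool z -0.69
55 tool x -1.24  tool z -0.80
60 tool x -1.17  tool z -0.91
```

>>> {"op": "move_arm", "data": {"commands": [[[-0.71, 0, 0.22, 0], [-0.71, 0, 0.22, 0], [-0.72, 0, 0.16, 0], [-0.73, 0, 0.15, 0], [-0.73, 0, 0.09, 0], [-0.74, 0, 0.09, 0], [-0.74, 0, 0.03, 0], [-0.74, 0, 0.02, 0]]]}}

```text
clock: 13.7
tool_pos: [0.5236, -0.1591, 0.1932]
orientation: [-13.7, 89.9, 163.2]
force: [0.2, 0.7, -5.1]
opening: 0.0211
```

>>> {"op": "move_arm", "data": {"commands": [[[-0.74, 0, -0.03, 0], [-0.74, 0, -0.04, 0], [-0.74, 0, -0.1, 0], [-0.73, 0, -0.1, 0], [-0.72, 0, -0.16, 0], [-0.72, 0, -0.17, 0], [-0.7, 0, -0.23, 0], [-0.71, 0, -0.23, 0]]]}}

```text
clock: 14.5
tool_pos: [0.5318, -0.1597, 0.2505]
orientation: [-1.8, 89.6, 175.0]
force: [-11.3, 2.4, -1.0]
opening: 0.0211
```

>>> {"op": "move_arm", "data": {"commands": [[[-0.69, 0, -0.29, 0], [-0.68, 0, -0.29, 0], [-0.66, 0, -0.34, 0], [-0.65, 0, -0.35, 0], [-0.62, 0, -0.4, 0], [-0.62, 0, -0.4, 0], [0, 0, 0, 0], [0, 0, 0, 0]]]}}

```text
clock: 15.3
tool_pos: [0.5493, -0.161, 0.2909]
orientation: [1.5, 89.4, 178.3]
force: [-25.3, 7.0, 11.6]
opening: 0.0214
```

Run:
```python
from h import *
T=toolT();print(T.round(4),get_obs()['force'])
ry=np.array([-T[1,2],T[1,2]]) # unused
lx=-T[:3,2];g=T[:3,3]-.0188*T[:3,0]
# hinge: from shut grasp (handle x centre .533 at y -.158)
h0=np.array([.5332,-.1598,.150]);hinge=h0+.160*lx+[0,0,.057]
v=g-hinge;print('grasp rel hinge',v@lx,v[2],np.hypot(v@lx,v[2]),'angle',np.degrees(np.arctan2(v[2],-(v@lx)))+19.6)
grab('wrist','w8');grab('side','s8');grab('scene','sc8')
```

```text
[[-1.070e-02 -5.540e-02 -9.984e-01  5.493e-01]
 [ 3.000e-04 -9.985e-01  5.540e-02 -1.610e-01]
 [-9.999e-01  3.000e-04  1.070e-02  2.909e-01]
 [ 0.000e+00  0.000e+00  0.000e+00  1.000e+00]] [-25.34487854   7.02952711  11.5593964 ]
grasp rel hinge -0.14471217973633177 0.10441525781077932 0.17844932341629066 angle 55.41185976085877
```

View pics/s8.png

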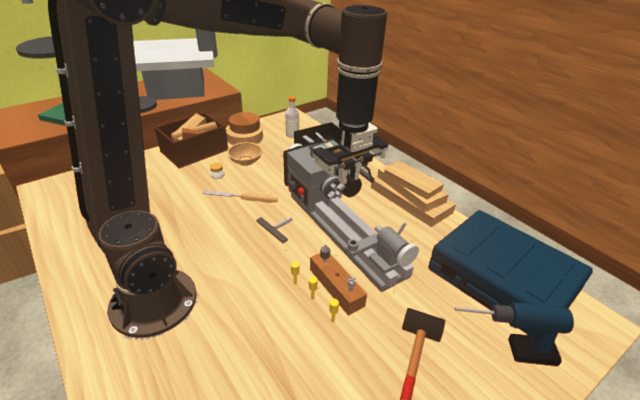

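View pics/w8.png

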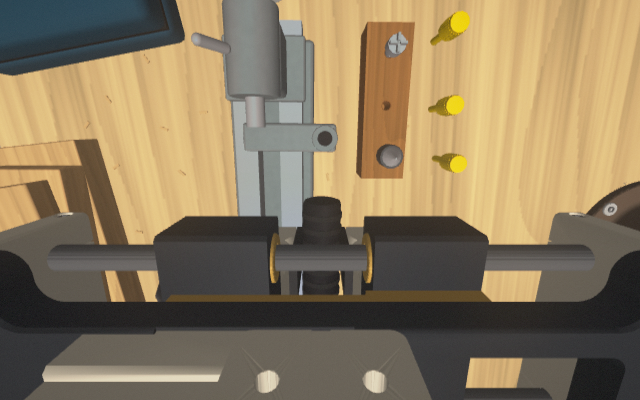

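Run:
```python
from h import *
z=load('w8');P=cloud(z);g=z['im'].max(2);T=toolT()
m=(g<75)&(np.hypot(P[...,0]-.549,P[...,1]+.161)<.05)&(abs(P[...,2]-.31)<.03)&(P[...,1]<-.168)&(abs(P[...,0]-.549)<.02)
s=P[m];print(m.sum())
if m.sum():
  print(np.percentile(s,[2,50,98],axis=0).round(4))
  for y in(-.193,-.185,-.177):
    q=s[abs(s[:,1]-y)<.003]
    if len(q): print(y,len(q),q[:,0].min(),q[:,0].max(),np.percentile(q[:,2],95))
for n in('s8','sc8'):
    z=load(n);P=cloud(z);m=(np.hypot(P[...,0]-.637,P[...,1]-.121)<.018)&(P[...,2]>.2)&(P[...,2]<.25)
    print(n,m.sum(),P[m].max(0) if m.sum() else 0)
```

```text
1888
[[ 0.5354 -0.1902  0.2933]
 [ 0.5477 -0.1789  0.3053]
 [ 0.5615 -0.1685  0.3141]]
-0.193 76 0.5443406604397496 0.5559376841996654 0.3042733588028693
-0.185 428 0.536066664171829 0.5582091035855756 0.3076257877013505
-0.177 401 0.5367875849914346 0.5587914601067558 0.307663356204487
s8 13 [0.62935768 0.12282299 0.22230381]
sc8 80 [0.65185912 0.13280243 0.23170858]
```

The handle has slid about 10 mm towards the fingertips. The guard is at about 51°, and the excess x lead is causing a radial push. I'll go on upwards, which relieves that lead.

>>> {"op": "move_arm", "data": {"commands": [[[-0.3, 0, 0.1, 0], [-0.3, 0, 0, 0], [-0.3, 0, -0.1, 0], [-0.3, 0, -0.2, 0], [0, 0, 0, 0]]]}}

```text
clock: 15.95
tool_pos: [0.5567, -0.1614, 0.303]
orientation: [28.2, 89.9, -154.9]
force: [-7.2, 0.6, 1.0]
opening: 0.021
```

```bash
cat > ang.py <<'E'
from h import *
import sys
n=sys.argv[1];T=toolT();grab('wrist',n);z=load(n);P=cloud(z);g=z['im'].max(2)
m=(g<75)&(abs(P[...,2]-T[2,3]-.017)<.03)&(abs(P[...,0]-T[0,3])<.022)
lx=np.array([.9985,-.0553]);
for y in(-.185,-.177):
    q=P[m&(abs(P[...,1]-y)<.003)]
    if len(q)<20: continue
    c=np.array([(q[:,0].min()+q[:,0].max())/2,y]);h=np.percentile(q[:,2],95)-.0112
    d=(c-[.5332,-.1598])@lx-.160; 
    print(y,c,h,'r',np.hypot(d,h-.207),'angle',np.degrees(np.arctan2(h-.207,-d))+19.6,'handle above TCP',h-T[2,3])
o=get_obs();print(T[:3,3],o['force'],o['clock'],o['opening'])
E
python3 ang.py w9
```

```text
-0.185 [ 0.55467417 -0.185     ] 0.3074721334511214 r 0.17002571607001427 angle 55.82254584704126 handle above TCP 0.004507317378754594
-0.177 [ 0.55514 -0.177  ] 0.30753105710509543 r 0.17004220948392423 angle 55.84308869674128 handle above TCP 0.004566241032728624
[ 0.5567308  -0.16140467  0.30296482] [-7.59038285  0.48109409  1.91791559] 16.0 0.020836960953350733
```

>>> {"op": "move_arm", "data": {"commands": [[[-0.15, 0, -0.2, 0], [-0.15, 0, -0.2, 0], [-0.15, 0, -0.2, 0], [-0.1, 0, -0.1, 0], [0, 0, 0, 0], [0, 0, 0, 0], [0, 0, 0, 0]]]}}

```text
clock: 16.7
tool_pos: [0.5611, -0.1618, 0.3088]
orientation: [7.8, 89.7, -175.3]
force: [-17.5, 5.0, 9.3]
opening: 0.0212
```

```bash
python3 ang.py w10
```

```text
-0.185 [ 0.55868233 -0.185     ] 0.31312408437026384 r 0.1702778006367148 angle 58.15318804774904 handle above TCP 0.004311434067496345
-0.177 [ 0.55947433 -0.177     ] 0.31301894964596805 r 0.16993985485311158 angle 58.1986805695496 handle above TCP 0.004206299343200548
[ 0.56105504 -0.16177157  0.30881265] [-17.23688933   3.78819342   8.8206979 ] 16.75 0.021068264688233418
```

>>> {"op": "move_arm", "data": {"commands": [[[-0.15, 0, 0, 0], [-0.15, 0, 0, 0], [-0.1, 0, 0, 0], [0, 0, 0, 0], [0, 0, 0, 0], [0, 0, 0, 0], [0, 0, 0, 0]]]}}

```text
clock: 17.45
tool_pos: [0.5635, -0.1619, 0.3123]
orientation: [31.2, 89.9, -151.9]
force: [-7.6, 0.4, 1.1]
opening: 0.0213
```

```bash
python3 ang.py w11
```

```text
-0.185 [ 0.56149111 -0.185     ] 0.3163153736237353 r 0.17012641562384842 angle 59.5825140657205 handle above TCP 0.004007120289023003
-0.177 [ 0.56195305 -0.177     ] 0.3163824211253299 r 0.17015507110690248 angle 59.603890131840615 handle above TCP 0.004074167790617589
[ 0.56354021 -0.16186716  0.31230825] [-6.71801374  0.78390348  0.18650054] 17.5 0.021063565715080692
```

>>> {"op": "move_arm", "data": {"commands": [[[0, 0, 0, 0], [0, 0, 0, 0], [0, 0, 0, 0], [0, 0, 0, 0], [0, 0, 0, 0], [0, 0, 0, 0], [0, 0, 0, 0], [0, 0, 0, 0]]]}}

```text
clock: 18.3
tool_pos: [0.5635, -0.1619, 0.3123]
orientation: [30.0, 89.9, -153.2]
force: [-7.0, 0.7, 1.0]
opening: 0.021
```

```bash
python3 ang.py w12
python3 - <<'E'
from h import *
grab('scene','sc12');P=cloud(load('sc12'));m=(np.hypot(P[...,0]-.637,P[...,1]-.121)<.018)&(P[...,2]>.2)&(P[...,2]<.26)
print(m.sum(),P[m].max(0),np.median(P[m],0))
E
```

```text
-0.185 [ 0.56154091 -0.185     ] 0.3160998386150375 r 0.16994987869467254 angle 59.53760624411833 handle above TCP 0.0038124025752290236
-0.177 [ 0.56200783 -0.177     ] 0.31607282607118564 r 0.16991427203613602 angle 59.53577906704431 handle above TCP 0.0037853900313771782
[ 0.56352261 -0.1618869   0.31228744] [-6.97573472  0.45571395  0.55085933] 18.35 0.021251721115179017
79 [0.65342259 0.13275346 0.2328988 ] [0.64674424 0.11848747 0.21998016]
```

The guard is steady at about 59.5° and held by its handle, and the pin's head top is at 0.231–0.233 m, so it is home. I'm handing in.

```bash
python3 -c "
from plant import *
print(close_job())"
```

```text
the job is handed in; nothing more can be done
None
```

I put the index pin fully home in the headstock hole and let go of it. I then raised the chuck guard by its handle and handed the job in at 18.35 s, still holding it. No verdict came back, so these are my own last checks:

- **Pin:** the top of its head measured about 231–233 mm above the bench; fully home is 231 mm. In the close view just after release its centre was within about 1.5 mm of the hole. At the end I checked only its height.
- **Guard:** the angle measured 59.5–59.6° in two readings 0.85 s apart. The last wrist force was about 7 N and the finger opening was 21 mm, on the 22 mm grip.
- **Other tools and parts:** I did not measure these again at the end. The last pictures I viewed, at about 51° of lift, showed nothing out of place.

**Handle slip:** the handle slid about 10 mm towards the fingertips during the lift. Its centre ended only about 4 mm behind the finger ends, roughly 15 mm from the grasp point, against the 65 mm limit. The slip also raised the force to about 28 N for a moment; I eased that off and corrected the angle from camera readings.

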